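# Put the optical bench rail away beside its twin

### The job

Slide the loose aluminium rail under the low clear shelf of the rail rack, through the open front between its two wooden cheeks, until it lies flat on the table snugly alongside the twin rail already stored there, the two parallel and the twin still against the strip at the back of the rack. Do not shift the other things lying about, and let go of everything at the end.

Things in the scene. Friction and masses are not known exactly. Their poses are not given: they have to be found in the camera images.
- rail: The loose rail: plain aluminium bar, black end faces, dark groove along its top, 240 long, 0.35 kg, flat on the table on the robot's side of the rack, up to 0.55 rad askew to it and 70 off its middle. Origin: centre of underside. Own y along its length, x across, z up. Base 36 wide, 14 high; ridge 22 wide on it, up to 20 high. It slides, does not roll; both ends alike. (mm)
- twin: An identical rail, loose, already stored in the rack under the clear shelf, within a few mm of touching the back strip. Same axes and origin as rail; its own x points away from the robot.
- rack: Rail rack, fixed; place and yaw vary. Origin: on the table, middle of the back strip's front face; x points away from the robot into the rack, y along the strip, z up. Wooden strip 30 mm high, front face at x = 0. Wooden cheeks, 14 thick, 36 high, inner faces at y = +-150, from x = -60 to +80; the table is the floor. The open front (x = -60) is 300 wide, 36 high.
- rack_home (a point): Point on the table 54 mm in front of the rack's strip, on its middle: where the rail's origin lies when fully home (twin's at 18 mm; the rail's front 12 mm then stick out). Axes as rack.
- shelf_edge (a point): Middle of the front upper edge of the rack's clear plastic shelf, 42 mm high, 60 mm in front of the strip. The shelf (6 mm thick, underside at 36 mm, 328 mm wide along y) covers the rack from here to 140 mm further back; its front 70 mm are bare.
- clamp_a: Bystander: black rod clamp, about 50 x 70 x 32 mm high, on the table beside the rack's left (+y) cheek. Origin: centre of underside.
- clamp_b: Bystander: black rod clamp like clamp_a, on the table between the robot and the rail. Origin: centre of underside.
- component: Bystander: yellow plastic plug-in component block, 36 x 50 x 28 mm, on the rear part of the rack's clear shelf. Origin: centre of underside.
- connector: Bystander: white plastic connector block, about 60 x 30 x 22 mm, on the table beside the rack's right (-y) cheek. Origin: centre of underside.
- weight: Bystander: brass weight with a knob, 44 mm diameter, 44 mm high, on the table between the robot and the rail. Origin: centre of underside.
There are look-alikes about, which are no part of the job. Leave any green look-alike of the rail alone.

How it is judged:
By the outcome, as a careful person would: the job done as asked, in the order asked, and still so for the second after the job is handed in, with the robot touching nothing.
It also fails if it takes over 64 s, if anything falls off the work surface, if the arm or the gripper's body presses on something with over 40 N, if the wrist force passes 120 N, or if a joint passes its speed limit or range.

### The arm

A 6-joint arm with a two-finger parallel gripper is mounted at the origin on the work surface. World frame = base frame: x ahead of the robot, y to its left, z up, the work surface at z = 0. Lengths are in m, angles in rad, forces in N, time in s.
With the tool pointing down it reaches from about 0.25 to 0.775 m from the base axis. Payload 4 kg.
Tool frame: the origin (TCP) lies between the finger pads; the fingertips stand 22 mm ahead of it and the grasp point (between the pads) lies 3 mm ahead of it (r.tip_extent is the distance from the TCP to the fingertips, in m); z points along the fingers, y is the direction in which the jaws open and shut (so a half turn about z gives the same grasp; the last joint's range is limited). The gripper opens to 94 mm and grips with 3 to 60 N. Pads are 16 mm wide; open, the fingers measure 119 mm over their backs; the gripper's body (75 mm by 177 mm) begins 78 mm behind the grasp point.
Start: joints at [1.147, 0.087, 1.371, -0, 1.684, -0.103], TCP at [0.173, 0.522, 0.228] pointing down, gripper open.
Joint ranges: [-3.1, 3.1], [-0.76, 2.03], [0.27, 2.55], [-1.08, 4.22], [0.17, 2.65], [-2.57, 2.57]. Speed limits (rad/s): [2.79, 2.79, 3.14, 3.14, 3.14, 3.14].

### API

Orientations are given as a unit quaternion [w, x, y, z].
In Python, from bench import r, vision, order gives the robot as it stands.
- The arm moves only by the tool play_rows, never from a script. Its argument "steps" is a list of rows, each a list of 7 numbers: the shift along the tool's x, y, z in m, then the turn, a rotation vector about the tool's x, y, z in degrees, then the finger opening in m, from 0 to 0.094. In form: [[tx, ty, tz, ax, ay, az, fingers], ...]. A call has 1 to 8 rows; each row is the pose to reach, as a shift and turn from the pose commanded when the call began, along the tool's axes at that moment; what a row does not reach only later rows make up. A row lasts 1/12 s, in which the tool goes at most 41.7 mm and 7.16 degrees, less where a joint would pass 70% of its speed; a pose out of reach is approached as far as the arm can. A call with a gripper value outside its range is refused whole. The fingers move at their own pace and stop on an object; "force" is the grip in N (left out, the last holds). Time passes only in rows, so rows that repeat a pose let the fingers close. It gives the time, the measured TCP pose, the force and the opening at its end, in the units of the state.
- r.read_state(): the state, without advancing time (a new reading comes with each control period).
- vision.camera(name): name is "scene" or "top"; returns (picture, depth): 480x640x3 uint8, blue, green, red; 480x640 float32, m along the optical axis (not along the pixel's ray), 0 where there is no reading.
- vision.calibration(name): a dict with "K" (3x3 intrinsics, pixels), "R" (3x3) and "t" (3): a world point X has camera coordinates R X + t. Camera axes: x right, y down, z forward; pixel columns grow to the right and rows downward; lengths in m; the calibration is good to about 2 mm. A picture is of the moment at which its call begins. calibration takes no time and is no camera call.
- order.sign_off(): hands the job in, once; it reports no verdict.
The state is a dict: "t": time; "q": joint angles; "joint_velocities": joint speeds; "joint_torque": joint torques, N m; "tcp_pos": TCP position; "ee_rot": TCP orientation; "force": force on the tool from outside, world axes, zero at the start; "wrist_torque": the same for the moment, N m; "grip_width": finger opening in m.
Only numpy, scipy, OpenCV 4.12 (cv2) and the standard library are available. Lean on these libraries where they do the work, as an engineer would, in place of code of your own. Each camera call takes 0.05 s, during which the arm holds its last target. There are 200 camera calls.

## Working session

There is one attempt and no reset: what is moved stays moved. The work goes in short steps, Python scripts to look and compute and a tool call to move; the robot and the scene stay as the last step left them, time stands still between calls to the robot, and variables do not carry over. Pictures are saved under pics/ and viewed, about 8 in all and at most 12, crops included, and the job is handed in when it is done.

Besides the shell and the picture viewer there is one more tool, called as name([rows], argument=value, ...), one row to a line, values as JSON. play_rows: Moves the arm, as the interface text tells. Its arguments: {"type":"object","properties":{"steps":{"type":"array","items":{"type":"array","items":{"type":"number"}}},"force":{"type":"number"}},"required":["steps"]}

```bash
mkdir -p pics; ls; python3 - <<'E'
from bench import r, vision, order
import cv2
s=r.read_state(); print({k:s[k] for k in('t','tcp_pos','ee_rot','grip_width')}, r.tip_extent)
for n in('scene','top'):
    p,d=vision.camera(n); cv2.imwrite(f'pics/{n}0.png',p); import numpy as np; np.save(f'pics/{n}0.npy',d)
    c=vision.calibration(n); print(n,c)
E
```

```text
pics
{'t': 0.0, 'tcp_pos': array([0.17322888, 0.52148282, 0.22632308]), 'ee_rot': array([-2.79269869e-04,  1.59710755e-01,  9.87163260e-01, -1.04634540e-03]), 'grip_width': 0.09360236635332952} 0.022
scene {'K': array([[435.22334565,   0.        , 325.18542406],
       [  0.        , 435.22334565, 236.87718799],
       [  0.        ,   0.        ,   1.        ]]), 'R': array([[-0.33504491,  0.94213858, -0.01094555],
       [ 0.58136859,  0.19757753, -0.78928682],
       [-0.74145497, -0.27080993, -0.61392712]]), 't': array([ 0.20609219, -0.23364488,  1.30787092])}
top {'K': array([[606.86241773,   0.        , 320.18731953],
       [  0.        , 606.86241773, 241.05001229],
       [  0.        ,   0.        ,   1.        ]]), 'R': array([[-0.02196989, -0.99974562, -0.00510115],
       [-0.99602132,  0.02232825, -0.08627268],
       [ 0.08636464,  0.00318545, -0.9962585 ]]), 't': array([-0.01572476,  0.51980619,  1.23015749])}
```

View pics/top0.png

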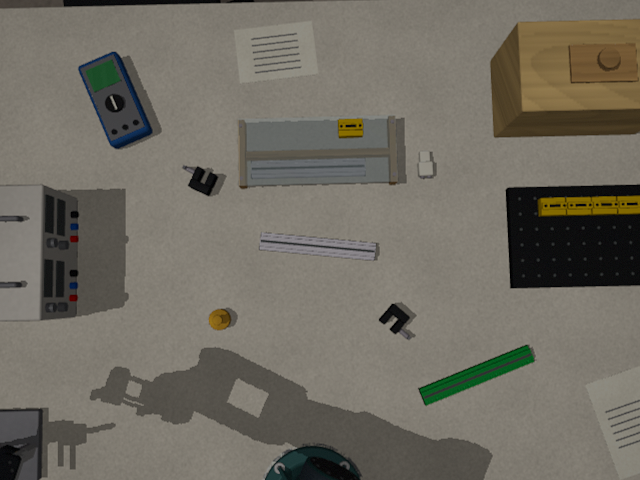

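View pics/scene0.png

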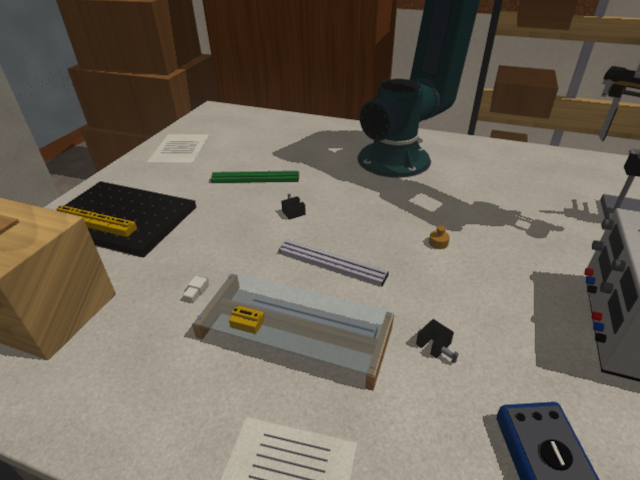

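The top view shows the silver rail at about (318,246), with its ends near (260,241) and (377,252). The green look-alike is at (477,375), and the rack spans (238–403, 118–187) with the twin inside at (308,168). Only the silver bar fits, since the other is green. I'll confirm this in an enlarged crop.

```bash
python3 - <<'E'
import cv2
p=cv2.imread('pics/top0.png')[110:265,225:425]
cv2.imwrite('pics/crop0.png',cv2.resize(p,None,fx=4,fy=3.87*4/3.87,interpolation=cv2.INTER_CUBIC)[:600])
E
```

```text
(no output)
```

View pics/crop0.png

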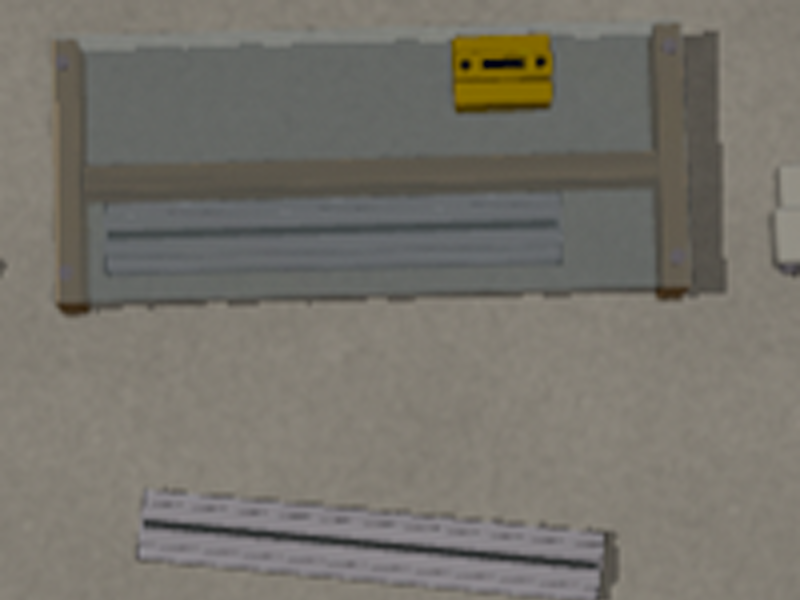

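The crop shows the silver aluminium rail with a dark top groove running (145,523)–(597,566), outside the rack. The twin's groove runs (107,235)–(557,223), the shelf front edge (57,305)–(688,290), and the foot of the strip is near rows 200 and 183.

```bash
cat > h.py <<'E'
import numpy as np
from bench import r, vision, order
def px(name,uv,z):
    "pixel -> world point at height z"
    c=vision.calibration(name); R,t=c['R'],np.asarray(c['t'])
    C=-R.T@t; d=R.T@np.linalg.inv(c['K'])@[uv[0],uv[1],1]
    return C+d*(z-C[2])/d[2]
def cr(u,v): return (u/4+225-.375,v/4+110-.375)
E
python3 - <<'E'
from h import *
def line(n,a,b,z):
    A,B=px('top',cr(*a),z),px('top',cr(*b),z); d=A-B
    print(n,A[:2].round(4),B[:2].round(4),'mid',((A+B)/2)[:2].round(4),'len',np.linalg.norm(d).round(4),'yaw',np.arctan2(-d[0],d[1]).round(4))
c=vision.calibration('top'); print('C',-c['R'].T@c['t'])
line('groove',(145,523),(597,566),.019)
line('rail far top',(149,490),(606,533),.014)
line('rail near top',(139,560),(598,598),.014)
line('shelf edge',(57,305),(688,290),.042)
line('strip bottom',(88,200),(655,183),0)
line('strip top front',(88,190),(655,175),0.03)
line('strip top back',(88,168),(655,152),0.03)
line('twin groove',(107,235),(557,223),.019)
line('clampB',((379-225)*4,(304-110)*4),((414-225)*4,(338-110)*4),.02)
line('weight',((219-225)*4,(319-110)*4),((219-225)*4,(319-110)*4),.03)
d=np.load('pics/top0.npy'); print(d[246,290:345:12],d[260,318],d[186:140:-6,300])
E
```

```text
C [ 0.41115047 -0.03124573  1.27031972]
groove [0.5238 0.0955] [ 0.4963 -0.1377] mid [ 0.51   -0.0211] len 0.2348 yaw -0.1175
rail far top [0.5414 0.0937] [ 0.5137 -0.1433] mid [ 0.5275 -0.0248] len 0.2386 yaw -0.1166
rail near top [0.505  0.0994] [ 0.48   -0.1381] mid [ 0.4925 -0.0194] len 0.2388 yaw -0.105
shelf edge [0.6348 0.1368] [ 0.6352 -0.1865] mid [ 0.635  -0.0248] len 0.3232 yaw 0.0012
strip bottom [0.6986 0.1254] [ 0.7008 -0.1761] mid [ 0.6997 -0.0253] len 0.3016 yaw 0.0073
strip top front [0.6971 0.1217] [ 0.6982 -0.1728] mid [ 0.6976 -0.0256] len 0.2945 yaw 0.0037
strip top back [0.7087 0.1215] [ 0.7103 -0.1732] mid [ 0.7095 -0.0258] len 0.2948 yaw 0.0055
twin groove [0.6755 0.1134] [ 0.6764 -0.1221] mid [ 0.6759 -0.0044] len 0.2355 yaw 0.004
clampB [ 0.3882 -0.1441] [ 0.3177 -0.2133] mid [ 0.353  -0.1787] len 0.0988 yaw -0.7945
weight [0.3652 0.1824] [0.3652 0.1824] mid [0.3652 0.1824] len 0.0 yaw -0.0
[1.2532662 1.2545658 1.2528001 1.2520968 1.2568785] 1.2759398 [1.2872795 1.2453988 1.2452867 1.2428833 1.2485063 1.246917  1.2542531
 1.2514318]
```

```bash
cat >> h.py <<'E'
from scipy.spatial.transform import Rotation as Rn
def row(x,y,z,yaw,frompos=None):
    "tool-frame shift (m) and turn (deg) to TCP x,y,z with jaws along (-sin,cos)(yaw), tool down"
    s=r.read_state(); w,a,b,c=s['ee_rot']; R=Rn.from_quat([a,b,c,w])
    T=Rn.from_matrix(np.array([[-np.cos(yaw),-np.sin(yaw),0],[-np.sin(yaw),np.cos(yaw),0],[0,0,-1]]))
    p=np.asarray(s['tcp_pos']) if frompos is None else np.array(frompos)
    return R.inv().apply(np.array([x,y,z])-p).round(4), (R.inv()*T).as_rotvec(degrees=True).round(2)
E
python3 -c "
from h import *
print(row(.464,-.016,.12,-.11), row(.464,-.016,.2,-.11))"
```

```text
(array([-0.4454, -0.4182,  0.1072]), array([ -0.11,  -0.02, -12.08])) (array([-0.4454, -0.4184,  0.0272]), array([ -0.11,  -0.02, -12.08]))
```

play_rows([
  [-0.445,-0.418,0.03,0,0,-12,0.094],
  [-0.445,-0.418,0.03,0,0,-12,0.094],
  [-0.445,-0.418,0.03,0,0,-12,0.094],
  [-0.445,-0.418,0.03,0,0,-12,0.094],
  [-0.445,-0.418,0.03,0,0,-12,0.094],
  [-0.445,-0.418,0.03,0,0,-12,0.094],
  [-0.445,-0.418,0.03,0,0,-12,0.094],
  [-0.445,-0.418,0.03,0,0,-12,0.094],
])

```text
t: 0.77
tcp_pos: [0.3314, 0.2282, 0.2108]
ee_rot: [-0.0, 0.055, 0.998, 0.0]
force: [0.6, 0.1, -0.2]
grip_width: 0.094
```

```bash
python3 -c "
from h import *
print(row(.464,-.016,.12,-.11),r.read_state()['tcp_pos'])"
```

```text
(array([-0.1588, -0.2281,  0.0908]), array([ 0.  , -0.  , -0.05])) [0.33143356 0.22823952 0.21077335]
```

play_rows([
  [-0.155,-0.22,0.07,0,0,0,0.094],
  [-0.155,-0.22,0.07,0,0,0,0.094],
  [-0.155,-0.22,0.07,0,0,0,0.094],
  [-0.155,-0.22,0.07,0,0,0,0.094],
  [-0.155,-0.22,0.07,0,0,0,0.094],
  [-0.155,-0.22,0.07,0,0,0,0.094],
  [-0.155,-0.22,0.07,0,0,0,0.094],
  [-0.155,-0.22,0.07,0,0,0,0.094],
])

```text
t: 1.43
tcp_pos: [0.4613, -0.0098, 0.1386]
ee_rot: [-0.002, 0.059, 0.998, -0.001]
force: [0.2, -0.0, -0.5]
grip_width: 0.0939
```

```bash
python3 -c "
from h import *
import cv2
print(row(.464,-.016,.027,-.11),r.read_state()['tcp_pos'])
p,d=vision.camera('scene'); cv2.imwrite('pics/s1.png',p)"
```

```text
(array([-0.0039, -0.0056,  0.1116]), array([-0.1 , -0.21, -0.41])) [ 0.46125242 -0.00981998  0.13861731]
```

play_rows([
  [-0.002,-0.006,0.03,0,0,0,0.094],
  [-0.002,-0.006,0.06,0,0,0,0.094],
  [-0.002,-0.006,0.08,0,0,0,0.094],
  [-0.002,-0.006,0.09,0,0,0,0.094],
  [-0.002,-0.006,0.09,0,0,0,0.094],
  [-0.002,-0.006,0.09,0,0,0,0.094],
  [-0.002,-0.006,0.09,0,0,0,0.094],
  [-0.002,-0.006,0.09,0,0,0,0.094],
])

```text
t: 2.15
tcp_pos: [0.4636, -0.0118, 0.0532]
ee_rot: [0.002, 0.055, 0.998, -0.0]
force: [0.9, -0.1, 0.5]
grip_width: 0.0939
```

```bash
python3 -c "
from h import *
print(row(.464,-.016,.027,-.11),r.read_state()['tcp_pos'])"
```

```text
(array([-0.0007, -0.0042,  0.0262]), array([ 0.  ,  0.22, -0.05])) [ 0.46363327 -0.01175476  0.05316623]
```

play_rows([
  [0,-0.004,0.015,0,0,0,0.094],
  [0,-0.004,0.026,0,0,0,0.094],
  [0,-0.004,0.026,0,0,0,0.094],
  [0,-0.004,0.026,0,0,0,0.094],
  [0,-0.004,0.026,0,0,0,0.094],
])

```text
t: 2.57
tcp_pos: [0.4621, -0.0158, 0.0257]
ee_rot: [0.0, 0.056, 0.998, 0.0]
force: [0.2, -0.0, 0.8]
grip_width: 0.0942
```

```bash
python3 -c "
from h import *
import cv2
s=r.read_state()
print(row(.49,-.018,.027,-.11),s['tcp_pos'],s['force'])
p,d=vision.camera('scene'); cv2.imwrite('pics/s2.png',cv2.resize(p[170:400,170:470],None,fx=2.6,fy=2.6,interpolation=cv2.INTER_CUBIC))"
```

```text
(array([-0.028 ,  0.0009, -0.0013]), array([ 0.01,  0.04, -0.08])) [ 0.46211459 -0.0158116   0.02566128] [ 0.24703752 -0.03004969  0.78113647]
```

View pics/s2.png

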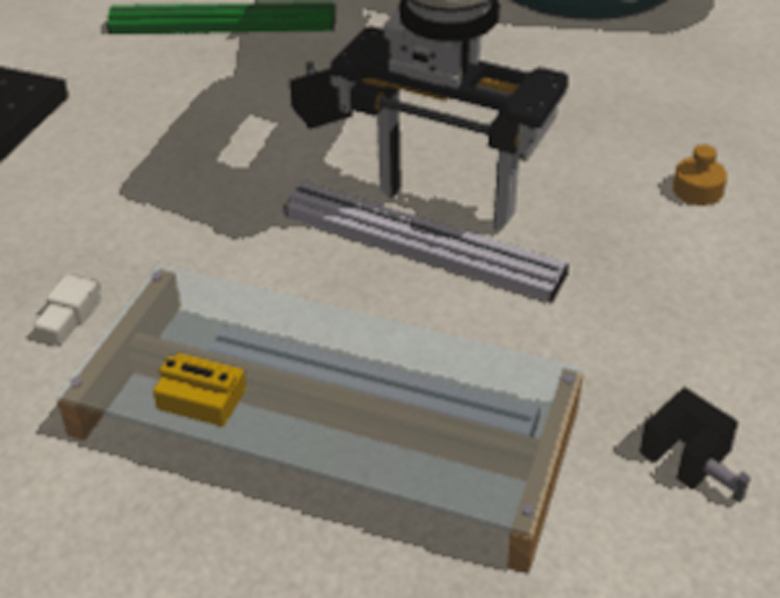

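The fingers stand behind the rail, at (390,190) and (505,220) in the crop, and nothing else is near them. I'll start pushing with both fingertips and turn the rail square to the rack as it goes.

play_rows([
  [-0.008,0,-0.001,0,0,0,0.094],
  [-0.016,0,-0.001,0,0,0,0.094],
  [-0.021,0,-0.001,0,0,0,0.094],
  [-0.026,0.001,-0.001,0,0,-1,0.094],
  [-0.031,0.002,-0.001,0,0,-2.5,0.094],
  [-0.037,0.003,-0.001,0,0,-4,0.094],
  [-0.043,0.004,-0.001,0,0,-5.5,0.094],
  [-0.049,0.005,-0.001,0,0,-6.5,0.094],
])

```text
t: 3.28
tcp_pos: [0.5115, -0.0163, 0.026]
ee_rot: [-0.0, -0.002, 1.0, 0.0]
force: [-2.2, -0.3, 0.7]
grip_width: 0.0941
```

play_rows([
  [-0.006,0,0,0,0,0,0.094],
  [-0.012,0,0,0,0,0,0.094],
  [-0.018,0,0,0,0,0,0.094],
  [-0.022,0,0,0,0,0,0.094],
  [-0.026,0,0,0,0,0,0.094],
  [-0.026,0,0,0,0,0,0.094],
  [-0.026,0,0,0,0,0,0.094],
])

```text
t: 3.87
tcp_pos: [0.5377, -0.0163, 0.0264]
ee_rot: [0.001, -0.001, 1.0, 0.0]
force: [-0.5, 0.2, -0.6]
grip_width: 0.0939
```

```bash
python3 -c "
from h import *
import cv2
s=r.read_state()
print(row(.6,-.02,.027,.004),s['tcp_pos'],s['force'],s['wrist_torque'])
p,d=vision.camera('top'); cv2.imwrite('pics/t2.png',cv2.resize(p[110:260,225:425],None,fx=4,fy=4,interpolation=cv2.INTER_CUBIC))"
```

```text
(array([-0.0623, -0.0038, -0.0006]), array([ 0.  ,  0.07, -0.11])) [ 0.53768328 -0.01629764  0.02635213] [-0.48692913  0.16475224 -0.59291889] [ 0.04492509  0.02866872 -0.013544  ]
```

View pics/t2.png

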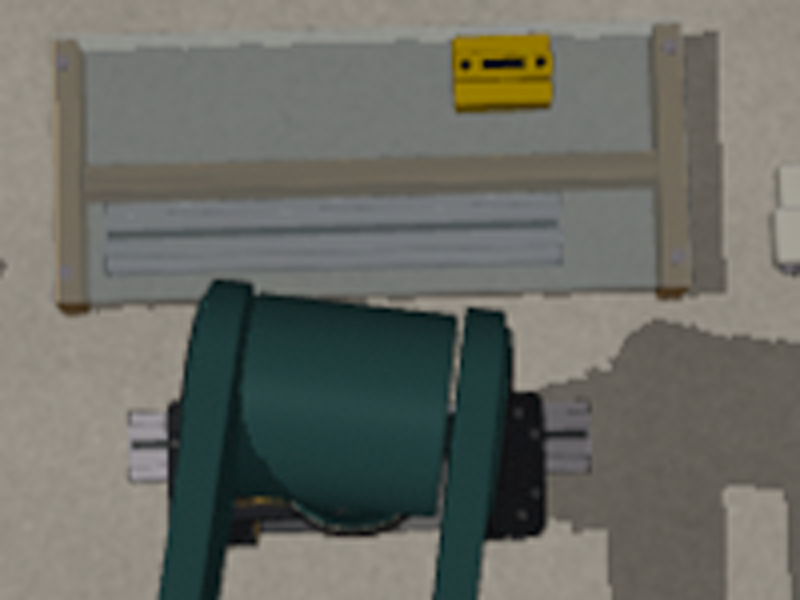

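The rail is now square, with its groove running (130,443)–(590,433), and sits between the cheeks in y. I'll push it on under the shelf.

play_rows([
  [-0.007,0,0,0,0,0,0.094],
  [-0.014,0,0,0,0,0,0.094],
  [-0.021,0,0,0,0,0,0.094],
  [-0.028,0,0,0,0,0,0.094],
  [-0.035,0,0,0,0,0,0.094],
  [-0.042,0,0,0,0,0,0.094],
  [-0.049,0,0,0,0,0,0.094],
  [-0.056,0,0,0,0,0,0.094],
])

```text
t: 4.58
tcp_pos: [0.5938, -0.0162, 0.0262]
ee_rot: [-0.0, -0.001, 1.0, 0.0]
force: [-1.6, 0.1, 1.3]
grip_width: 0.094
```

play_rows([
  [-0.003,0,0,0,0,0,0.094],
  [-0.006,0,0,0,0,0,0.094],
  [-0.009,0,0,0,0,0,0.094],
  [-0.011,0,0,0,0,0,0.094],
  [-0.012,0,0,0,0,0,0.094],
  [-0.012,0,0,0,0,0,0.094],
])

```text
t: 5.08
tcp_pos: [0.6053, -0.0161, 0.0262]
ee_rot: [0.0, -0.001, 1.0, 0.0]
force: [-1.1, -0.1, 0.4]
grip_width: 0.094
```

```bash
python3 -c "
from h import *
import cv2
s=r.read_state()
print(row(.617,-.018,.027,.004),s['tcp_pos'],s['force'],s['wrist_torque'])
p,d=vision.camera('scene'); cv2.imwrite('pics/s3.png',cv2.resize(p[220:390,180:400],None,fx=3.5,fy=3.5,interpolation=cv2.INTER_CUBIC))"
```

```text
(array([-0.0117, -0.0019, -0.0008]), array([ 0.  ,  0.03, -0.11])) [ 0.60530051 -0.01612118  0.02617203] [-1.11250382 -0.13696319  0.36402325] [ 0.03591244  0.04613308 -0.02207267]
```

View pics/s3.png

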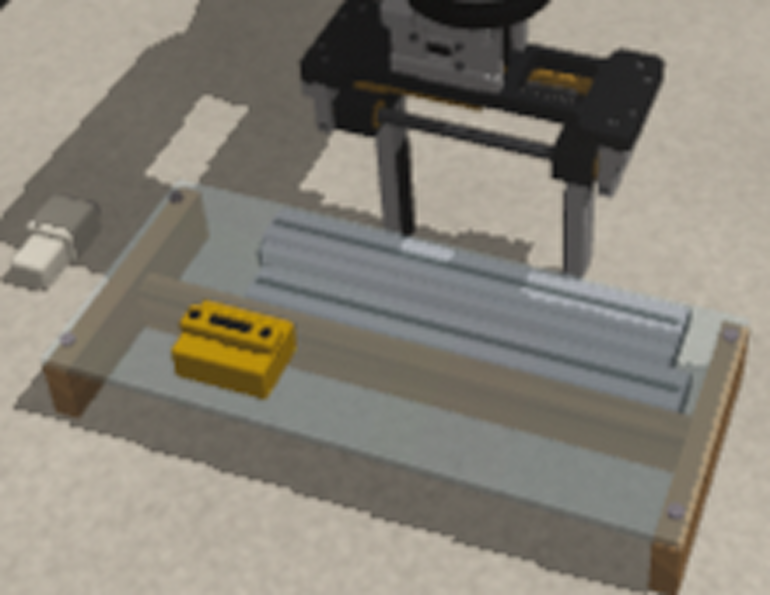

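The rail is under the shelf, parallel to the twin and clear of both cheeks, with the fingers still short of the shelf edge. Next come finer steps, watching the force.

play_rows([
  [-0.002,0,0,0,0,0,0.094],
  [-0.004,0,0,0,0,0,0.094],
  [-0.006,0,0,0,0,0,0.094],
  [-0.007,0,0,0,0,0,0.094],
  [-0.008,0,0,0,0,0,0.094],
  [-0.009,0,0,0,0,0,0.094],
])

```text
t: 5.63
tcp_pos: [0.6133, -0.0161, 0.0262]
ee_rot: [-0.001, -0.001, 1.0, 0.0]
force: [-4.8, -0.5, 3.6]
grip_width: 0.0936
```

play_rows([
  [-0.0005,0,0,0,0,0,0.094],
  [-0.001,0,0,0,0,0,0.094],
])

```text
t: 5.8
tcp_pos: [0.6145, -0.0161, 0.0262]
ee_rot: [-0.001, -0.001, 1.0, 0.0]
force: [-4.9, -0.8, 1.7]
grip_width: 0.0946
```

play_rows([
  [-0.0005,0,0,0,0,0,0.094],
  [-0.001,0,0,0,0,0,0.094],
])

```text
t: 5.97
tcp_pos: [0.6158, -0.0161, 0.0262]
ee_rot: [-0.0, -0.001, 1.0, 0.0]
force: [-3.9, -0.5, 2.7]
grip_width: 0.0941
```

play_rows([
  [-0.0005,0,0,0,0,0,0.094],
  [-0.001,0,0,0,0,0,0.094],
])

```text
t: 6.13
tcp_pos: [0.6165, -0.0161, 0.0262]
ee_rot: [-0.001, -0.001, 1.0, 0.0]
force: [-6.6, 0.9, 4.5]
grip_width: 0.094
```

play_rows([
  [-0.0005,0,0,0,0,0,0.094],
  [-0.0005,0,0,0,0,0,0.094],
])

```text
t: 6.3
tcp_pos: [0.6166, -0.0161, 0.0262]
ee_rot: [-0.001, -0.001, 1.0, 0.0]
force: [-7.4, -0.0, 4.1]
grip_width: 0.094
```

play_rows([
  [-0.0005,0,0,0,0,0,0.094],
  [-0.0005,0,0,0,0,0,0.094],
])

```text
t: 6.47
tcp_pos: [0.6167, -0.0161, 0.0262]
ee_rot: [-0.002, -0.001, 1.0, -0.0]
force: [-7.7, -1.0, 5.3]
grip_width: 0.0936
```

play_rows([
  [-0.0005,0,0,0,0,0,0.094],
  [-0.0005,0,0,0,0,0,0.094],
])

```text
t: 6.63
tcp_pos: [0.6167, -0.0161, 0.0262]
ee_rot: [-0.002, -0.001, 1.0, -0.0]
force: [-9.0, -0.5, 5.9]
grip_width: 0.094
```

Motion has stalled at 0.6167 with the force rising, so the twin is against the strip. I'll press a little more to seat both rails fully.

play_rows([
  [-0.001,0,0,0,0,0,0.094],
  [-0.002,0,0,0,0,0,0.094],
  [-0.003,0,0,0,0,0,0.094],
  [-0.003,0,0,0,0,0,0.094],
])

```text
t: 6.97
tcp_pos: [0.6169, -0.0162, 0.0262]
ee_rot: [-0.006, -0.001, 1.0, -0.0]
force: [-15.8, -2.1, 11.3]
grip_width: 0.0943
```

```bash
python3 -c "
from h import *
import cv2
s=r.read_state()
print(row(.617,-.018,.027,.004),s['tcp_pos'],s['force'],s['wrist_torque'])
p,d=vision.camera('scene'); cv2.imwrite('pics/s4.png',cv2.resize(p[235:375,190:400],None,fx=3.8,fy=3.8,interpolation=cv2.INTER_CUBIC))"
```

```text
(array([-0.0001, -0.0018, -0.0008]), array([-0.  , -0.67, -0.07])) [ 0.61688726 -0.01615549  0.02615881] [-15.80219415  -2.0779906   11.304654  ] [0.0808036  3.03134806 0.19672629]
```

View pics/s4.png

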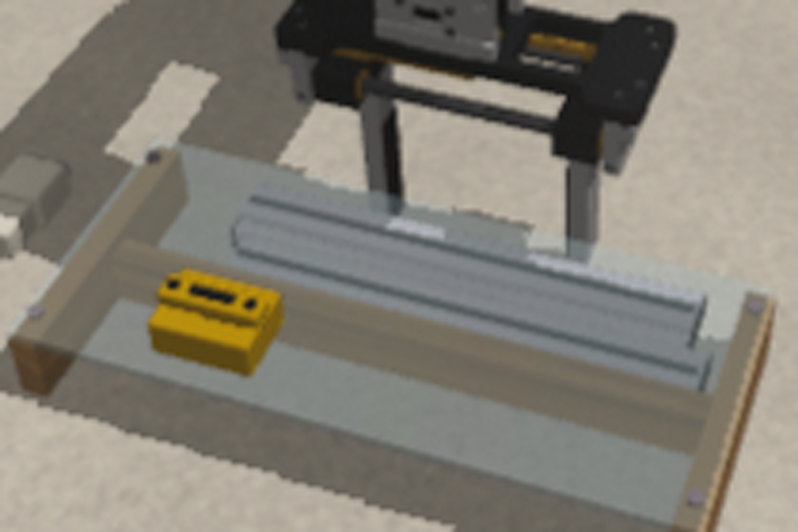

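The two rails look flush and parallel, with the twin at the strip. I'll back off straight along tool x, rise, retreat clear of the view and check from above.

play_rows([
  [0.002,0,0,0,0,0,0.094],
  [0.005,0,0,0,0,0,0.094],
  [0.01,0,0,0,0,0,0.094],
  [0.02,0,0,0,0,0,0.094],
  [0.035,0,0,0,0,0,0.094],
  [0.05,0,-0.005,0,0,0,0.094],
  [0.05,0,-0.03,0,0,0,0.094],
  [0.05,0,-0.07,0,0,0,0.094],
])

```text
t: 7.68
tcp_pos: [0.5682, -0.0157, 0.0916]
ee_rot: [-0.004, -0.001, 1.0, 0.001]
force: [0.5, -0.1, -0.4]
grip_width: 0.0936
```

play_rows([
  [0.03,0,-0.03,0,0,0,0.094],
  [0.07,0,-0.06,0,0,0,0.094],
  [0.11,0,-0.08,0,0,0,0.094],
  [0.15,0,-0.1,0,0,0,0.094],
  [0.19,0,-0.12,0,0,0,0.094],
  [0.23,0,-0.13,0,0,0,0.094],
  [0.23,0,-0.13,0,0,0,0.094],
  [0.23,0,-0.13,0,0,0,0.094],
])

```text
t: 8.35
tcp_pos: [0.3411, -0.0168, 0.229]
ee_rot: [0.005, -0.001, 1.0, -0.001]
force: [0.3, 0.0, 0.4]
grip_width: 0.0938
```

```bash
python3 -c "
from h import *
import cv2
s=r.read_state()
print(s['tcp_pos'],s['force'])
p,d=vision.camera('top'); cv2.imwrite('pics/t5.png',cv2.resize(p[110:260,225:425],None,fx=4,fy=4,interpolation=cv2.INTER_CUBIC))"
```

```text
[ 0.34112168 -0.01684269  0.22904777] [0.3293497  0.0370151  0.35500949]
```

View pics/t5.png

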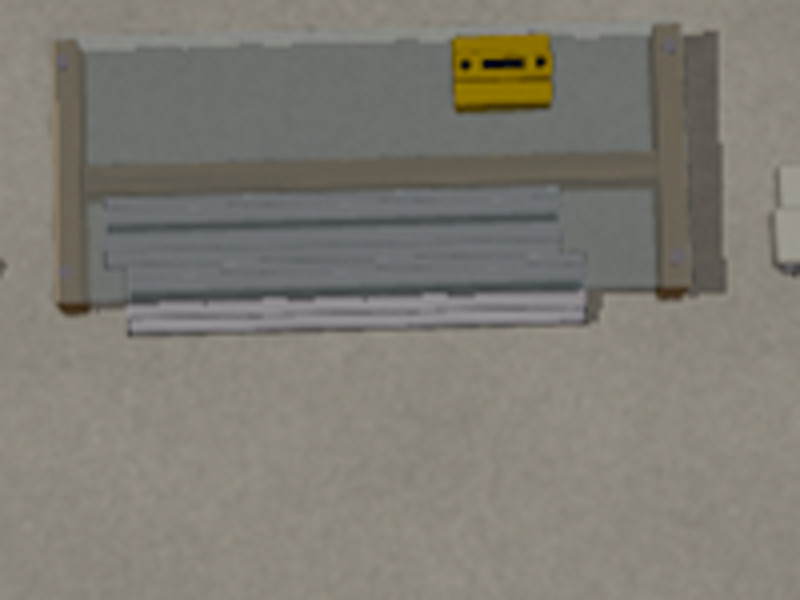

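The picture shows the rail's groove at (130,297)–(585,287) directly alongside the twin's at (107,229)–(557,215), with the rail's front lip sticking out of the shelf. I'll put numbers on it and compare the bystanders with the first image.

```bash
python3 - <<'E'
from h import *
import cv2
def L(n,a,b,z=.019):
    A,B=px('top',cr(*a),z),px('top',cr(*b),z); d=A-B; print(n,((A+B)/2)[:2].round(4),np.arctan2(-d[0],d[1]).round(4))
# groove row by darkest row per column (sub-pixel weighted), fitted, in the x4 crop
g=cv2.cvtColor(cv2.imread('pics/t5.png'),cv2.COLOR_BGR2GRAY).astype(float)
for n,a,b in(('twin',(115,229),(550,215)),('rail',(140,297),(575,287))):
    us=np.arange(a[0],b[0],5); vs=[]
    for u in us:
        v0=np.interp(u,[a[0],b[0]],[a[1],b[1]]); w=np.arange(int(v0)-7,int(v0)+8); c=g[w,u]; k=np.clip(np.median(c)-c,0,None)
        vs.append((w*k).sum()/(k.sum()+1e-9))
    m,c=np.polyfit(us,vs,1); L(n,(a[0],m*a[0]+c),(b[0],m*b[0]+c))
p,_=vision.camera('top'); o=cv2.imread('pics/top0.png')
for n,(u0,u1,v0,v1) in dict(clamp_a=(178,222,155,200),clamp_b=(375,420,298,345),component=(335,368,115,140),connector=(412,440,145,183),weight=(204,236,304,334),green=(412,540,340,410)).items():
    print(n,cv2.absdiff(p,o)[v0:v1,u0:u1].mean().round(2), end='; ')
E
```

```text
twin [ 0.6793 -0.0047] 0.0038
rail [ 0.6424 -0.017 ] 0.0046
clamp_a 6.82; clamp_b 14.73; component 6.31; connector 8.38; weight 7.3; green 17.47;
```

```bash
python3 -c "
from h import *
print(order.sign_off())"
```

```text
the job is handed in; nothing more can be done
None
```

The rail is stored under the clear shelf, flat on the table alongside the twin, and I handed the job in at about 8.5 s on the robot's clock. I pushed it in with the two open fingertips, turning it square to the rack on the way. I pressed until the twin stopped against the strip, at about 16 N forward (about 20 N in all). Then I backed straight off, raised the gripper and left it touching nothing.

**Last checks:**
- **Angles:** the twin's yaw measured 0.004 rad and the rail's 0.005 rad, so they are parallel to within about 1 mrad.
- **Spacing:** the grooves measured 36.9 mm apart against 36 mm if the rails touch. I put the 0.9 mm down to measurement error, because the shelf edge lies right over the rail's groove in the image. The stopping point of the push agrees with 36 mm.
- **Twin:** it sits about 18 mm in front of the strip, as it should.
- **Bystanders:** comparing before and after images settled nothing, since the differences were 6–8 for most and 15–17 for clamp_b and the green look-alike. I put the larger values down to the arm's shadow having moved. The gripper's path stayed clear of all of them.

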